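# Screw the filter box cover down evenly

## Robot

A 6-joint arm with a two-finger parallel gripper is mounted at the origin on the work surface. World frame = base frame: x ahead of the robot, y to its left, z up, the work surface at z = 0. Lengths are in m, angles in rad, forces in N, time in s.
With the tool pointing down it reaches from about 0.35 to 0.85 m from the base axis. Payload 8.1 kg.
Tool frame: the origin (TCP) lies between the finger pads; the fingertips stand tips_ahead ahead of it and the grasp point (between the pads) lies 8 mm behind it (tips_ahead is the distance from the TCP to the fingertips, in m); z points along the fingers, x is the direction in which the jaws open and shut, and the axes are right-handed (so a half turn about z gives the same grasp; the last joint's range is limited). The gripper opens to 93 mm and grips with 3 to 60 N. Pads are 15 mm wide; open, the fingers measure 128 mm over their backs; the gripper's body (75 mm by 188 mm) begins 65 mm behind the grasp point.
Start: joints at [-0.085, 0.13, 1.488, -0, 1.523, -0.085], TCP at [0.6, 0, 0.23] pointing down, gripper open.
Joint ranges: [-2.96, 2.96], [-0.89, 2.26], [0.02, 2.5], [-1.34, 4.48], [0, 2.73], [-2.66, 2.66]. Speed limits (rad/s): [2.39, 2.39, 2.79, 3.14, 3.14, 3.14].

## Interface

Orientations are given as a rotation vector (axis times angle).
In Python, from plant import * gives the robot as it stands.
- The arm moves only by the tool play_rows, never from a script. Its argument "increments" is a list that holds one entry, the list of rows, each a list of 4 numbers: the shift along the tool's x, y, z in cm, then the turn about the tool's z in rad. A call has 1 to 5 rows; each row is the pose to reach, as a shift and turn from the pose measured when the call began, along the tool's axes at that moment; what a row does not reach only later rows make up. A row lasts 1/10 s, in which the tool goes at most 50 mm and 8.59 degrees, less where a joint would pass 70% of its speed; a pose out of reach is approached as far as the arm can. A call with a gripper value outside its range is refused whole. "jaw" is the finger opening in cm, from 0 to 9.3, set as the call begins (left out, the last holds). The fingers move at their own pace and stop on an object; "squeeze" is the grip in N (left out, the last holds). Time passes only in rows, so rows that repeat a pose let the fingers close. It gives the time, the measured TCP pose, the force and the opening at its end, in the units of the state.
- read_state(): the state, without advancing time (a new reading comes with each control period).
- read_camera(name): name is "scene" or "side" or "wrist"; returns (picture, depth): 420x560x3 uint8, blue, green, red; 420x560 float32, m along the optical axis (not along the pixel's ray), 0 where there is no reading.
- camera_params(name): a dict with "K" (3x3 intrinsics, pixels), "eye" and "orientation" of the camera in the world. Camera axes: x right, y up, looking along -z (the intrinsics and any distortion apply to the point x, -y, -z); pixel columns grow to the right and rows downward; lengths in m; the calibration is good to about 2 mm. A picture is of the moment at which its call begins: read the wrist's pose just before it. camera_params takes no time and is no camera call; for the wrist camera it gives the pose at the moment of the call.
- close_job(): hands the job in, once; it reports no verdict.
The state is a dict: "t": time; "q": joint angles; "dq": joint speeds; "joint_torque": joint torques, N m; "tool_pos": TCP position; "orientation": TCP orientation; "force": force on the tool from outside, world axes, zero at the start; "wrist_torque": the same for the moment, N m; "opening": finger opening in m.
Only numpy, scipy, OpenCV 4.12 (cv2) and the standard library are available. Lean on these libraries where they do the work, as an engineer would, in place of code of your own. Each camera call takes 0.05 s, during which the arm holds its last target.

## Task

Fasten the cover of the fume extractor's filter box: tighten its four wing screws a part of the way first, diagonal pairs in turn (crisscross), then go round again crosswise until the cover has bottomed flat on its hard seat and every screw is snug, but not overtightened; check by feel that none has gone slack. Never let the cover tip noticeably by pulling one corner down alone, and leave the other things on the bench where they are.

Things in the scene. Friction and masses are not known exactly. Their poses are not given: they have to be found in the camera images.
- box: Fixed filter box of the bench fume extractor: painted grey, 210 x 210 mm, 70 mm high, a round metal duct stub of 66 mm diameter sticking out of its +x side. Origin at the centre of its underside, z up; x and y run along its sides.
- cover: Loose square aluminium cover plate, 200 x 200 x 8 mm, about 0.5 kg, with a low dark grab handle (84 mm long along y, 30 mm high) at its centre. Origin at the centre of its underside, z up. It rests on a springy rubber corner gasket (1.2 N/mm per corner), underside about 79 mm above the bench, 2 to 4.2 mm above a hard seat whose level differs from box to box and cannot be seen.
- screw0: Captive steel cover screw at the near left (-x, +y) corner of the box, 75 mm from the box's centre in x and in y; screws 0 and 2 are diagonal opposites, as are 1 and 3. Origin on its axis, at the underside of its round head (26 mm diameter, 5 mm thick), which bears on the cover's top face; at the start there is a gap of about 1.5 mm. It sinks as it is turned but does not rotate in this reading.
- wing0_grip (a point): Grip point of the upright flat wing of screw 0, on the screw's axis, 30 mm above the underside of the head. The wing is a steel bar 36 mm long (along this point's x), 8 mm thick (along y) and 30 mm high; it reaches from 17 mm below this point to 13 mm above it, and the top of the head lies 25 mm below the point. It turns and sinks with the screw.
- screw1: Captive steel cover screw at the far left (+x, +y) corner of the box, 75 mm from the box's centre in x and in y; screws 0 and 2 are diagonal opposites, as are 1 and 3. Origin on its axis, at the underside of its round head (26 mm diameter, 5 mm thick), which bears on the cover's top face; at the start there is a gap of about 1.5 mm. It sinks as it is turned but does not rotate in this reading.
- wing1_grip (a point): Grip point of the upright flat wing of screw 1, on the screw's axis, 30 mm above the underside of the head. The wing is a steel bar 36 mm long (along this point's x), 8 mm thick (along y) and 30 mm high; it reaches from 17 mm below this point to 13 mm above it, and the top of the head lies 25 mm below the point. It turns and sinks with the screw.
- screw2: Captive steel cover screw at the far right (+x, -y) corner of the box, 75 mm from the box's centre in x and in y; screws 0 and 2 are diagonal opposites, as are 1 and 3. Origin on its axis, at the underside of its round head (26 mm diameter, 5 mm thick), which bears on the cover's top face; at the start there is a gap of about 1.5 mm. It sinks as it is turned but does not rotate in this reading.
- wing2_grip (a point): Grip point of the upright flat wing of screw 2, on the screw's axis, 30 mm above the underside of the head. The wing is a steel bar 36 mm long (along this point's x), 8 mm thick (along y) and 30 mm high; it reaches from 17 mm below this point to 13 mm above it, and the top of the head lies 25 mm below the point. It turns and sinks with the screw.
- screw3: Captive steel cover screw at the near right (-x, -y) corner of the box, 75 mm from the box's centre in x and in y; screws 0 and 2 are diagonal opposites, as are 1 and 3. Origin on its axis, at the underside of its round head (26 mm diameter, 5 mm thick), which bears on the cover's top face; at the start there is a gap of about 1.5 mm. It sinks as it is turned but does not rotate in this reading.
- wing3_grip (a point): Grip point of the upright flat wing of screw 3, on the screw's axis, 30 mm above the underside of the head. The wing is a steel bar 36 mm long (along this point's x), 8 mm thick (along y) and 30 mm high; it reaches from 17 mm below this point to 13 mm above it, and the top of the head lies 25 mm below the point. It turns and sinks with the screw.
- driver: Bystander: screwdriver with a wooden handle, lying in front of the box.
- flux_jar: Bystander: white jar, 52 mm wide, 65 mm high, to the left of the box.
- brass_strip: Bystander: flat brass strip 160 x 22 x 4 mm, to the right of the box.
- tweezers: Bystander: steel tweezers 130 mm long, left of the jar.
- collar: Bystander: copper ring 44 mm wide, 12 mm high, to the right of the box.
- brick_loose: Bystander: half firebrick 110 x 60 x 30 mm, to the robot's left.
- wing0 (a joint): Angle of screw 0 in rad. 0.0 to 0.15 at the start. Growing = clockwise seen from above = tightening; fast thread, sinks 3 mm per rad. Every head touches the cover at about 0.6 rad. Part-way is about 1.0 rad (at most 1.25).
- wing1 (a joint): Angle of screw 1 in rad. As screw 0. For all four: The cover bottoms on the hard seat somewhere between about 1.25 and 2.05 rad, alike for all four screws but unknown beforehand; from there the load climbs by 100 to 200 N per rad, so the end must be felt.
- wing2 (a joint): Angle of screw 2 in rad. As screw 0. For all four: Torque about the screw's axis, read at rest after each small turn: 0.04 to 0.12 N m while only the gasket resists, about 0.3 N m when well snug (15 to 30 N stay on the cover after letting go), over 55 N (damage) from about 0.4 N m; this varies by a quarter with friction.
- wing3 (a joint): Angle of screw 3 in rad. As screw 0. For all four: Pushing down on a wing adds to the load: follow its sinking without leaning on it. A released screw stays where it is, but the one snugged first goes slack again when the others pull the cover home, and needs a second go.

How it is judged:
On the way:
1. All four screws are turned part-way (each past 0.7 rad, none past 1.25 rad) while none is tight yet (each presses the cover with less than 10 N) (value of joint wing0 between 0.7 and 1.25 rad and value of joint wing1 between 0.7 and 1.25 rad and value of joint wing2 between 0.7 and 1.25 rad and value of joint wing3 between 0.7 and 1.25 rad and contact force between each of screw0, screw1, screw2, screw3 and cover below 10 N), for 0.2 s.
At the end, for the whole second after the job is handed in: The cover lies at rest and flat (tilted less than 0.006 rad) on its hard seat, and each of the four screws presses on it with 10 to 55 N (contact force between screw0 and cover between 10 and 55 N and contact force between screw1 and cover between 10 and 55 N and contact force between screw2 and cover between 10 and 55 N and contact force between screw3 and cover between 10 and 55 N and angle between cover's own z axis and vertical below 0.006 rad and linear speed of cover below 0.01 m/s); the robot touches nothing.
It fails at once if The cover tips by more than 0.016 rad (angle between cover's own z axis and vertical above 0.016 rad).
It fails at once if A screw is overtightened: it presses on the cover with more than 55 N (contact force between any of screw0, screw1, screw2, screw3 and cover above 55 N).
It fails at once if Not crisscross: two neighbouring screws are both turned 0.2 rad or more ahead of both of the opposite ones (checked at 0.4, 0.7 and 1.0 rad) ((value of joint each of wing0, wing1 above 0.6 rad and value of joint each of wing2, wing3 below 0.4 rad) or (value of joint each of wing1, wing2 above 0.6 rad and value of joint each of wing3, wing0 below 0.4 rad) or (value of joint each of wing2, wing3 above 0.6 rad and value of joint each of wing0, wing1 below 0.4 rad) or (value of joint each of wing3, wing0 above 0.6 rad and value of joint each of wing1, wing2 below 0.4 rad) or (value of joint each of wing0, wing1 above 0.9 rad and value of joint each of wing2, wing3 below 0.7 rad) or (value of joint each of wing1, wing2 above 0.9 rad and value of joint each of wing3, wing0 below 0.7 rad) or (value of joint each of wing2, wing3 above 0.9 rad and value of joint each of wing0, wing1 below 0.7 rad) or (value of joint each of wing3, wing0 above 0.9 rad and value of joint each of wing1, wing2 below 0.7 rad) or (value of joint each of wing0, wing1 above 1.2 rad and value of joint each of wing2, wing3 below 1 rad) or (value of joint each of wing1, wing2 above 1.2 rad and value of joint each of wing3, wing0 below 1 rad) or (value of joint each of wing2, wing3 above 1.2 rad and value of joint each of wing0, wing1 below 1 rad) or (value of joint each of wing3, wing0 above 1.2 rad and value of joint each of wing1, wing2 below 1 rad)).
It fails at once if A bystander (screwdriver, jar, brass strip, tweezers, copper ring or firebrick) is moved by more than 30 mm (distance of any of driver, flux_jar, brass_strip, tweezers, collar, brick_loose from where it was at the start of the episode above 0.03 m).
It also fails if it takes over 72 s, if anything falls off the work surface, if the arm or the gripper's body presses on something with over 40 N, if the wrist force passes 120 N, or if a joint passes its speed limit or range.

## Working session

There is one attempt and no reset: what is moved stays moved. The work goes in short steps, Python scripts to look and compute and a tool call to move; the robot and the scene stay as the last step left them, time stands still between calls to the robot, and variables do not carry over. Pictures are saved under pics/ and viewed, and the job is handed in when it is done.

Besides the shell and the picture viewer there is one more tool, called as a command line: name --argument value ..., lists and objects as JSON in quotes. play_rows: Moves the arm, as the interface text tells. Its arguments: {"type":"object","properties":{"increments":{"type":"array"},"jaw":{"type":"number"},"squeeze":{"type":"number"}},"required":["increments"]}

```bash
ls; mkdir -p pics
python3 - <<'E'
from plant import *
import cv2,numpy as np
s=read_state();print(s)
for n in ("scene","wrist"):
    print(n,camera_params(n))
    im,d=read_camera(n);cv2.imwrite(f"pics/{n}0.png",im);np.save(f"/tmp/{n}0.npy",d)
E
```

```text
pics
{'t': 0.0, 'q': array([-8.53980560e-02,  1.31128314e-01,  1.48927475e+00, -2.25310553e-05,
        1.52300888e+00, -8.54044096e-02]), 'dq': array([-9.79386245e-04, -1.43721731e-05,  6.11934913e-04,  7.68718258e-04,
       -1.65042896e-03, -4.94566269e-04]), 'joint_torque': array([-1.61290725e-03, -5.59853125e+01, -4.91755986e+01,  7.67333270e-02,
        3.59135563e-02, -2.97389461e-04]), 'tool_pos': array([5.99448725e-01, 6.24238754e-05, 2.28609546e-01]), 'orientation': array([-3.14145860e+00, -1.17025026e-05,  2.85022353e-03]), 'force': array([0.80553662, 0.83192048, 0.81861744]), 'wrist_torque': array([-0.02496776, -0.05413226, -0.00717875]), 'opening': 0.09302760644655642}
scene {'K': array([[429.45020345,   0.        , 276.71354523],
       [  0.        , 429.45020345, 209.50671556],
       [  0.        ,   0.        ,   1.        ]]), 'eye': array([ 1.02096967, -0.47612451,  0.59756854]), 'orientation': array([0.94207157, 0.32099408, 0.60571335])}
wrist {'K': array([[304.61493535,   0.        , 280.98731172],
       [  0.        , 304.61493535, 207.28712779],
       [  0.        ,   0.        ,   1.        ]]), 'eye': array([0.59893571, 0.06600297, 0.38233552]), 'orientation': array([-0.24337157,  0.00142812,  0.00082986])}
```

View pics/scene0.png

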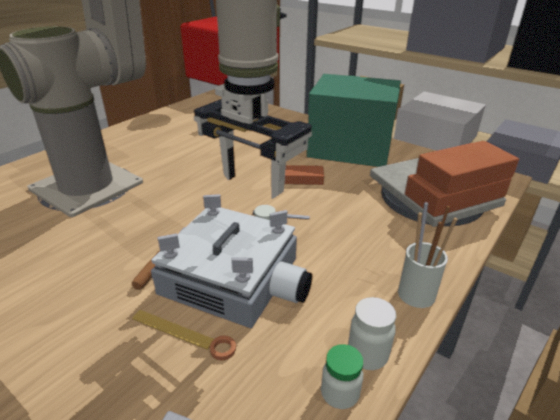

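View pics/wrist0.png

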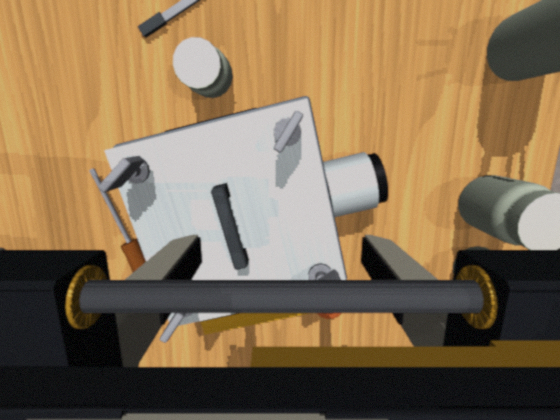

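The scene view shows the box with wings at about (212,203), (278,220), (169,243) and (242,266). The wrist view shows screw0 at (125,172) and screw1 at (290,130), with the other two behind the gripper. Next I'll measure positions from depth.

```bash
cat > h.py <<'E'
from plant import *
import cv2,numpy as np
from scipy.spatial.transform import Rotation as R
def cloud(n,p=None,d=None,im=None):
    if p is None: p=camera_params(n)
    if d is None: im,d=read_camera(n)
    K=p['K'];v,u=np.mgrid[:d.shape[0],:d.shape[1]]
    c=np.stack([(u-K[0,2])/K[0,0]*d,-(v-K[1,2])/K[1,1]*d,-d],-1)
    w=c@R.from_rotvec(p['orientation']).as_matrix().T+p['eye']
    w[d<=0]=np.nan
    return w,im
E
python3 - <<'E'
from h import *
for n in ("scene","wrist"):
    w,_=cloud(n,d=np.load(f"/tmp/{n}0.npy"))
    z=w[...,2]
    # cover top
    m=(z>.08)&(z<.095)&(abs(w[...,0]-.58)<.25)&(abs(w[...,1])<.25)
    print(n,'cover',m.sum(),np.nanmedian(w[m],0)); 
    r=cv2.minAreaRect(w[m][:,:2].astype(np.float32));print(r)
    m=(z>.112)&(z<.14)&(abs(w[...,0]-.58)<.25)&(abs(w[...,1])<.25)
    k,l,st,c=cv2.connectedComponentsWithStats(m.astype(np.uint8))
    for i in range(1,k):
        if st[i,4]<15: continue
        P=w[l==i]; r=cv2.minAreaRect(P[:,:2].astype(np.float32)); print(c[i].round(),st[i,4],P.mean(0).round(4),'zmax',P[:,2].max().round(4),np.round(r[0],4),np.round(r[1],4),round(r[2],1))
E
```

```text
scene cover 6344 [ 0.56010479 -0.03452781  0.0863019 ]
((0.5481894612312317, -0.02321431040763855), (0.20247876644134521, 0.20422492921352386), 13.665337562561035)
[211. 199.] 169 [0.4602 0.0299 0.123 ] zmax 0.132 [0.4588 0.0309] [0.036  0.0104] 44.8
[278. 216.] 176 [0.6051 0.0645 0.1232] zmax 0.1324 [0.6041 0.0664] [0.0358 0.0101] 61.0
[168. 240.] 219 [ 0.4957 -0.1156  0.1234] zmax 0.1324 [ 0.4944 -0.1145] [0.0358 0.0117] 56.0
[241. 263.] 240 [ 0.6408 -0.0805  0.1236] zmax 0.1327 [ 0.6395 -0.0793] [0.036  0.0101] 36.5
wrist cover 27929 [0.56048577 0.00380129 0.08536101]
((0.6342802047729492, -0.0036149024963378906), (0.37752997875213623, 0.20032179355621338), 13.810077667236328)
[287. 131.] 441 [0.6038 0.066  0.1294] zmax 0.1316 [0.6036 0.0659] [0.0359 0.008 ] 58.7
[118. 174.] 648 [0.4609 0.0311 0.1258] zmax 0.1314 [0.4586 0.0306] [0.0358 0.0083] 44.9
[334. 277.] 54 [ 0.6487 -0.0686  0.1166] zmax 0.1239 [ 0.6479 -0.0693] [0.0122 0.0041] 11.7
[171. 327.] 299 [ 0.4942 -0.1138  0.129 ] zmax 0.1313 [ 0.4938 -0.1148] [0.0374 0.008 ] 55.9
```

play_rows --increments '[[[-14.1,-3.1,5.9,0.787],[-14.1,-3.1,5.9,0.787],[-14.1,-3.1,5.9,0.787],[-14.1,-3.1,5.9,0.787],[-14.1,-3.1,5.9,0.787]]]' --jaw 2.6 --squeeze 30

```text
t: 0.6
tool_pos: [0.4551, 0.0316, 0.1675]
orientation: [2.918, -1.158, -0.009]
force: [0.5, -1.4, 1.0]
opening: 0.0578
```

```bash
python3 -c "
from h import *
go(sc(0),.113,.787)"
```

```text
t 0.6 pos [0.4551 0.0316 0.1675] th 0.755 F [ 0.51 -1.39  0.97] T [ 0.019  0.042 -0.032] op 0.0578 q6 0.71 tilt [-5.8e-03  3.0e-04 -1.0e+00]
ROW [ 0.32 -0.17  5.44] 0.032
```

play_rows --increments '[[[0.32,-0.17,0.5,0.032],[0.32,-0.17,2.5,0.032],[0.32,-0.17,4.2,0.032]]]'

```text
t: 0.9
tool_pos: [0.4582, 0.0307, 0.1247]
orientation: [2.899, -1.205, -0.008]
force: [0.6, -0.5, -0.2]
opening: 0.0333
```

```bash
python3 -c "
from h import *
go(sc(0),.113,.787)"
```

```text
t 0.9 pos [0.4582 0.0307 0.1247] th 0.788 F [ 0.6  -0.5  -0.18] T [0.06  0.086 0.014] op 0.0333 q6 0.74 tilt [-5.7e-03  3.0e-04 -1.0e+00]
ROW [ 0.02 -0.01  1.17] -0.001
```

play_rows --increments '[[[0.02,-0.01,1.17,0],[0.02,-0.01,1.17,0],[0.02,-0.01,1.17,0],[0.02,-0.01,1.17,0]]]' --jaw 0 --squeeze 50

```text
t: 1.3
tool_pos: [0.4585, 0.0304, 0.1134]
orientation: [2.899, -1.205, -0.008]
force: [-0.1, -1.3, -3.6]
opening: 0.0075
```

```bash
python3 -c "
from h import *
go(sc(0),.113,.787)"
```

```text
t 1.3 pos [0.4585 0.0304 0.1134] th 0.788 F [-0.08 -1.33 -3.57] T [-0.307  0.007 -0.05 ] op 0.0075 q6 0.74 tilt [-0.0056 -0.     -1.    ]
ROW [-0.03 -0.    0.04] -0.001
```

play_rows --increments '[[[0,0,0.04,0.13],[0,0,0.08,0.26],[0,0,0.12,0.39],[0,0,0.16,0.52],[0,0,0.2,0.65]]]'

```text
t: 1.8
tool_pos: [0.4582, 0.0309, 0.1115]
orientation: [2.357, -2.072, -0.008]
force: [-0.6, 2.2, -4.0]
opening: 0.0074
```

```bash
python3 -c "
from h import *
go(sc(0),.1105,1.74)"
```

```text
t 1.8 pos [0.4582 0.0309 0.1115] th 1.443 F [-0.64  2.16 -4.03] T [0.476 0.206 0.204] op 0.0074 q6 1.4 tilt [-6.1e-03  8.0e-04 -1.0e+00]
ROW [ 0.03 -0.01  0.1 ] 0.297
```

play_rows --increments '[[[0,0,0.05,0.14],[0,0,0.1,0.3],[0,0,0.1,0.3]]]'

```text
t: 2.1
tool_pos: [0.4581, 0.0312, 0.1107]
orientation: [2.017, -2.404, -0.008]
force: [-0.5, 1.7, -5.5]
opening: 0.0073
```

```bash
python3 -c "
from h import *
go(sc(2),.155,.934)"
```

```text
t 2.1 pos [0.4581 0.0312 0.1107] th 1.745 F [-0.49  1.67 -5.46] T [0.416 0.046 0.116] op 0.0073 q6 1.7 tilt [-0.0061  0.0014 -1.    ]
ROW [  7.73 -19.77  -4.56] -0.811
```

play_rows --increments '[[[0,0,0,0],[0,0,-1.5,0],[0,0,-4.5,0],[1.5,-4,-4.6,-0.15],[4.0,-9,-4.6,-0.3]]]' --jaw 2.8

```text
t: 2.6
tool_pos: [0.5381, -0.0202, 0.1598]
orientation: [-2.368, 2.063, 0.0]
force: [0.9, 0.2, 0.4]
opening: 0.0279
```

```bash
python3 -c "
from h import *
go(sc(2),.152,.934)"
```

```text
t 2.6 pos [ 0.5381 -0.0202  0.1598] th 1.433 F [0.92 0.24 0.36] T [0.086 0.044 0.043] op 0.0279 q6 1.3 tilt [ 6.e-04  8.e-04 -1.e+00]
ROW [ 7.24 -9.25  0.78] -0.499
```

play_rows --increments '[[[3.0,-4,0.5,-0.14],[6.5,-8.2,0.5,-0.28],[7.24,-9.25,0.5,-0.42],[7.24,-9.25,0.7,-0.5],[7.24,-9.25,1.0,-0.5]]]'

```text
t: 3.1
tool_pos: [0.6407, -0.08, 0.1504]
orientation: [-2.807, 1.407, -0.002]
force: [-0.8, 0.7, -0.1]
opening: 0.0281
```

```bash
python3 -c "
from h import *
go(sc(2),.113,.934)"
```

```text
t 3.1 pos [ 0.6407 -0.08    0.1504] th 0.929 F [-0.76  0.71 -0.1 ] T [-0.011  0.051 -0.024] op 0.0281 q6 0.73 tilt [ 1.7e-03  5.0e-04 -1.0e+00]
ROW [-0.12  0.04  3.74] 0.005
```

play_rows --increments '[[[-0.12,0.04,3.74,0.005],[-0.12,0.04,3.74,0.005],[-0.12,0.04,3.74,0.005],[-0.12,0.04,3.74,0.005]]]' --jaw 0

```text
t: 3.5
tool_pos: [0.6384, -0.0804, 0.1115]
orientation: [2.803, -1.415, -0.0]
force: [3.8, -6.6, -16.5]
opening: 0.0082
```

```bash
python3 -c "
from h import *
go(sc(2),.113,.934)"
```

```text
t 3.5 pos [ 0.6384 -0.0804  0.1115] th 0.935 F [  3.79  -6.59 -16.54] T [-1.345 -0.822 -0.033] op 0.0082 q6 0.73 tilt [-9.0e-04 -1.3e-03 -1.0e+00]
ROW [-0.01 -0.17 -0.15] -0.001
```

play_rows --increments '[[[0,0,0.04,0.13],[0,0,0.08,0.26],[0,0,0.12,0.39],[0,0,0.16,0.52],[0,0,0.2,0.65]]]'

```text
t: 4.0
tool_pos: [0.638, -0.0793, 0.1095]
orientation: [2.199, -2.241, -0.002]
force: [3.3, 2.9, -10.0]
opening: 0.0082
```

play_rows --increments '[[[0,0,0.04,0.14],[0,0,0.09,0.3],[0,0,0.09,0.3]]]'

```text
t: 4.3
tool_pos: [0.638, -0.0785, 0.1086]
orientation: [1.833, -2.55, -0.002]
force: [6.0, 0.2, -10.8]
opening: 0.0081
```

```bash
python3 -c "
from h import *
go(sc(1),.155,.532)"
```

```text
t 4.3 pos [ 0.638  -0.0785  0.1086] th 1.895 F [  6.05   0.16 -10.81] T [ 0.165 -0.976  0.149] op 0.0081 q6 1.69 tilt [-1.2e-03  4.0e-04 -1.0e+00]
ROW [-12.66   7.85  -4.63] -1.363
```

play_rows --increments '[[[0,0,0,0],[0,0,-2.5,0],[-0.5,0.5,-5.0,-0.14],[-4.0,3.5,-5.0,-0.29],[-8.0,5.5,-5.0,-0.44]]]' --jaw 2.8

```text
t: 4.8
tool_pos: [0.6116, 0.0148, 0.162]
orientation: [-2.349, 2.084, -0.003]
force: [0.8, 1.0, -0.7]
opening: 0.0276
```

```bash
python3 -c "
from h import *
go(sc(1),.150,.532)"
```

```text
t 4.8 pos [0.6116 0.0148 0.162 ] th 1.451 F [ 0.83  1.   -0.66] T [0.034 0.101 0.019] op 0.0276 q6 1.39 tilt [ 2.2e-03  1.0e-04 -1.0e+00]
ROW [-5.22  0.14  1.2 ] -0.919
```

play_rows --increments '[[[-3.5,0.1,0.8,-0.149],[-5.2,0.14,0.8,-0.298],[-5.22,0.14,0.8,-0.447],[-5.22,0.14,0.8,-0.596],[-5.22,0.14,0.8,-0.745]]]'

```text
t: 5.3
tool_pos: [0.604, 0.067, 0.1559]
orientation: [-2.95, 1.075, -0.005]
force: [-0.5, 0.7, 1.0]
opening: 0.0281
```

```bash
python3 -c "
from h import *
go(sc(1),.113,.532)"
```

```text
t 5.3 pos [0.604  0.067  0.1559] th 0.699 F [-0.51  0.71  1.01] T [-0.011 -0.    -0.007] op 0.0281 q6 0.73 tilt [ 3.6e-03  1.0e-04 -1.0e+00]
ROW [0.02 0.06 4.29] -0.167
```

play_rows --increments '[[[0.02,0.06,0.7,-0.14],[0.02,0.06,1.2,-0.167],[0.02,0.06,4.1,-0.167]]]'

```text
t: 5.6
tool_pos: [0.607, 0.0667, 0.1197]
orientation: [-3.027, 0.828, -0.018]
force: [0.8, 0.2, 0.7]
opening: 0.0282
```

```bash
python3 -c "
from h import *
go(sc(1),.113,.532)"
```

```text
t 5.6 pos [0.607  0.0667 0.1197] th 0.534 F [0.81 0.2  0.7 ] T [-0.063  0.011 -0.   ] op 0.0282 q6 0.56 tilt [ 1.170e-02  2.000e-04 -9.999e-01]
ROW [-0.26  0.19  0.67] -0.002
```

play_rows --increments '[[[-0.26,0.19,0.67,0],[-0.26,0.19,0.67,0],[-0.26,0.19,0.67,0],[-0.26,0.19,0.67,0]]]' --jaw 0

```text
t: 6.0
tool_pos: [0.6045, 0.0663, 0.1143]
orientation: [-3.026, 0.829, -0.02]
force: [0.1, -0.9, -0.0]
opening: 0.0079
```

play_rows --increments '[[[0,0,0.04,0.13],[0,0,0.08,0.26],[0,0,0.12,0.39],[0,0,0.16,0.52],[0,0,0.2,0.65]]]'

```text
t: 6.5
tool_pos: [0.6043, 0.0664, 0.1125]
orientation: [-2.595, 1.757, -0.016]
force: [0.7, 0.0, -3.5]
opening: 0.0079
```

play_rows --increments '[[[0,0,0.04,0.14],[0,0,0.09,0.3],[0,0,0.09,0.3]]]'

```text
t: 6.8
tool_pos: [0.6043, 0.0665, 0.1117]
orientation: [-2.299, 2.128, -0.014]
force: [0.4, 1.1, -4.9]
opening: 0.0076
```

```bash
python3 -c "
from h import *
go(sc(3),.155,.593)"
```

```text
t 6.8 pos [0.6043 0.0665 0.1117] th 1.494 F [ 0.44  1.1  -4.91] T [ 0.096 -0.001  0.043] op 0.0076 q6 1.52 tilt [ 1.260e-02  5.000e-04 -9.999e-01]
ROW [17.25 12.34 -4.47] -0.901
```

play_rows --increments '[[[0,0,0,0],[0,0,-2.5,0],[1,0.7,-4.6,-0.14],[4.8,3.5,-4.6,-0.29],[8.6,6.3,-4.6,-0.44]]]' --jaw 2.8

```text
t: 7.3
tool_pos: [0.5492, -0.0235, 0.1593]
orientation: [-2.714, 1.566, -0.023]
force: [-0.0, -0.9, 0.3]
opening: 0.0279
```

```bash
python3 -c "
from h import *
go(sc(3),.150,.593)"
```

```text
t 7.3 pos [ 0.5492 -0.0235  0.1593] th 1.046 F [-0.01 -0.93  0.31] T [-0.07   0.052  0.02 ] op 0.0279 q6 0.91 tilt [ 1.650e-02 -3.000e-04 -9.999e-01]
ROW [5.15 9.37 0.84] -0.453
```

play_rows --increments '[[[2.5,4.2,0.8,-0.15],[4.6,8.2,0.8,-0.3],[5.15,9.37,0.8,-0.45],[5.15,9.37,0.8,-0.453],[5.15,9.37,1.5,-0.453]]]'

```text
t: 7.8
tool_pos: [0.4952, -0.1162, 0.1454]
orientation: [-3.001, 0.914, -0.031]
force: [0.7, 1.1, -0.0]
opening: 0.0279
```

```bash
python3 -c "
from h import *
go(sc(3),.113,.593)"
```

```text
t 7.8 pos [ 0.4952 -0.1162  0.1454] th 0.591 F [ 0.7   1.14 -0.01] T [-0.042  0.05  -0.017] op 0.0279 q6 0.26 tilt [ 0.0204 -0.0016 -0.9998]
ROW [-0.22  0.    3.24] 0.002
```

play_rows --increments '[[[-0.22,0,3.24,0],[-0.22,0,3.24,0],[-0.22,0,3.24,0],[-0.22,0,3.24,0]]]' --jaw 0

```text
t: 8.2
tool_pos: [0.4939, -0.1149, 0.1127]
orientation: [-3.002, 0.913, -0.03]
force: [3.4, -3.8, -10.9]
opening: 0.0077
```

play_rows --increments '[[[0,0,0.04,0.13],[0,0,0.08,0.26],[0,0,0.12,0.39],[0,0,0.16,0.52],[0,0,0.2,0.65]]]'

```text
t: 8.7
tool_pos: [0.4938, -0.1147, 0.1107]
orientation: [-2.544, 1.827, -0.025]
force: [1.8, -2.9, -9.4]
opening: 0.0076
```

play_rows --increments '[[[0,0,0.04,0.14],[0,0,0.09,0.3],[0,0,0.09,0.3],[0,0,0.09,0.3]]]'

```text
t: 9.1
tool_pos: [0.4937, -0.1146, 0.1098]
orientation: [-2.246, 2.18, -0.022]
force: [1.8, -2.0, -9.3]
opening: 0.0075
```

```bash
python3 -c "
from h import *
go(sc(0),.155,1.745-3.1416)"
```

```text
t 9.1 pos [ 0.4937 -0.1146  0.1098] th 1.541 F [ 1.82 -2.   -9.35] T [-0.328 -0.183 -0.109] op 0.0075 q6 1.21 tilt [ 0.018  -0.0017 -0.9998]
ROW [-14.61   3.03  -4.61] -2.938
```

play_rows --increments '[[[0,0,0,0],[0,0,-2.0,0],[0,0,-4.0,0],[0,0,-6.0,-0.14],[0,0,-8.0,-0.28]]]' --jaw 2.8

```text
t: 9.6
tool_pos: [0.4929, -0.1143, 0.1921]
orientation: [-2.537, 1.835, -0.027]
force: [-0.6, -0.1, -0.4]
opening: 0.0278
```

```bash
python3 -c "
from h import *
go(sc(0),.165,1.745-3.1416)"
```

```text
t 9.6 pos [ 0.4929 -0.1143  0.1921] th 1.253 F [-0.57 -0.14 -0.38] T [0.051 0.1   0.025] op 0.0278 q6 0.92 tilt [ 0.02   -0.0019 -0.9998]
ROW [-14.87  -1.2    2.61] -2.649
```

play_rows --increments '[[[-4,-0.3,0.5,-0.149],[-9,-0.7,1,-0.298],[-13,-1,1.5,-0.447],[-14.87,-1.2,2.0,-0.596],[-14.87,-1.2,2.0,-0.745]]]'

```text
t: 10.1
tool_pos: [0.4577, 0.0335, 0.1718]
orientation: [-3.04, 0.774, -0.032]
force: [-0.6, -0.3, 0.7]
opening: 0.0278
```

play_rows --increments '[[[0,0,0,-0.149],[0,0,0,-0.298],[0,0,0,-0.447],[0,0,0,-0.596],[0,0,0,-0.745]]]'

```text
t: 10.6
tool_pos: [0.4583, 0.0338, 0.1733]
orientation: [3.114, 0.389, 0.036]
force: [-0.3, -0.5, -0.3]
opening: 0.0279
```

```bash
python3 -c "
from h import *
go(sc(0),.155,1.745-3.1416)"
```

```text
t 10.6 pos [0.4583 0.0338 0.1733] th -0.248 F [-0.32 -0.49 -0.35] T [ 0.016 -0.054  0.048] op 0.0279 q6 -0.29 tilt [ 2.280e-02 -2.000e-04 -9.997e-01]
ROW [-0.12  0.3   1.83] -1.148
```

play_rows --increments '[[[-0.12,0.3,0.5,-0.149],[-0.12,0.3,1,-0.298],[-0.12,0.3,1.5,-0.447],[-0.12,0.3,1.5,-0.596],[-0.12,0.3,1.5,-0.745]]]'

```text
t: 11.1
tool_pos: [0.4587, 0.0309, 0.1595]
orientation: [2.748, 1.498, 0.034]
force: [-0.0, -0.0, -0.6]
opening: 0.0279
```

play_rows --increments '[[[0,0,0,-0.149],[0,0,0,-0.298],[0,0,0,-0.403],[0,0,0,-0.403]]]'

```text
t: 11.5
tool_pos: [0.4594, 0.0312, 0.1609]
orientation: [2.384, 2.02, 0.032]
force: [-0.1, -0.4, -0.9]
opening: 0.0279
```

```bash
python3 -c "
from h import *
go(sc(0),.1107,1.745-3.1416)
import time
im,d=read_camera('scene');cv2.imwrite('pics/scene1.png',im);np.save('/tmp/s1.npy',d)
w,_=cloud('scene',d=d)
z=w[...,2]
m=(z>.108)&(z<.14)&(abs(w[...,0]-.55)<.15)&(abs(w[...,1]+.02)<.15)
k,l,st,c=cv2.connectedComponentsWithStats(m.astype(np.uint8))
for i in range(1,k):
    if st[i,4]<15: continue
    P=w[l==i]; r=cv2.minAreaRect(P[:,:2].astype(np.float32)); print(c[i].round(),st[i,4],'zmax',P[:,2].max().round(4),np.round(r[0],4),np.round(r[1],4),round(r[2],1))
"
```

```text
t 11.5 pos [0.4594 0.0312 0.1609] th -1.406 F [-0.05 -0.38 -0.89] T [ 0.01  -0.037 -0.018] op 0.0279 q6 -1.45 tilt [ 2.630e-02  5.000e-04 -9.997e-01]
ROW [-0.09 -0.23  5.01] 0.009
[212. 201.] 123 zmax 0.1291 [0.4596 0.031 ] [0.0094 0.0363] 79.1
[278. 218.] 178 zmax 0.1298 [0.6037 0.0667] [0.0372 0.0103] 3.5
[168. 242.] 179 zmax 0.1297 [ 0.4946 -0.1146] [0.0371 0.0094] 1.3
[242. 264.] 182 zmax 0.1301 [ 0.6393 -0.0791] [0.0085 0.0372] 75.1
```

The wings have each turned about 55° and sunk 2.6–2.9 mm, which agrees with the tool yaw. The tool's lean seems to drift from call to call, so I'll test that with a hold.

play_rows --increments '[[[-0.1,-0.2,0.6,0],[-0.1,-0.2,0.6,0],[-0.1,-0.2,0.6,0]]]'

```text
t: 11.85
tool_pos: [0.457, 0.0305, 0.1544]
orientation: [2.391, 2.013, 0.031]
force: [0.2, 0.5, -0.1]
opening: 0.0283
```

```bash
python3 -c "
from h import *
s=read_state();print(s['q'].round(5),s['joint_torque'].round(2),s['dq'].round(4))
go(sc(0),.1107,1.745-3.1416)"
```

```text
[-4.68000e-02 -2.43230e-01  1.98633e+00  1.80000e-03  1.37296e+00
 -1.44697e+00] [ 1.000e-02 -3.541e+01 -4.780e+01  1.000e-02 -1.100e-01  2.000e-02] [ 0.0018  0.0003 -0.0051  0.0015  0.0011 -0.0045]
t 11.85 pos [0.457  0.0305 0.1544] th -1.4 F [ 0.22  0.52 -0.09] T [ 0.064 -0.062  0.023] op 0.0283 q6 -1.45 tilt [ 2.560e-02  6.000e-04 -9.997e-01]
ROW [0.01 0.01 4.37] 0.003
```

play_rows --increments '[[[0,0,0,0],[0,0,0,0]]]'

```text
t: 12.05
tool_pos: [0.457, 0.0305, 0.1544]
orientation: [2.391, 2.013, 0.031]
force: [0.9, -0.3, -0.4]
opening: 0.0277
```

```bash
python3 -c "
from h import *
s=read_state();print(s['q'].round(5),s['joint_torque'].round(2),s['dq'].round(4))
go(sc(0),.1107,1.745-3.1416)"
```

```text
[-4.67800e-02 -2.43170e-01  1.98629e+00  1.82000e-03  1.37304e+00
 -1.44662e+00] [ 0.000e+00 -3.546e+01 -4.794e+01  1.000e-02 -9.000e-02  2.000e-02] [-0.001   0.0007 -0.0022 -0.0005 -0.     -0.0037]
t 12.05 pos [0.457  0.0305 0.1544] th -1.4 F [ 0.88 -0.26 -0.38] T [ 0.122 -0.053 -0.02 ] op 0.0277 q6 -1.45 tilt [ 2.550e-02  6.000e-04 -9.997e-01]
ROW [0.01 0.01 4.37] 0.003
```

play_rows --increments '[[[0,0,2.5,0],[0,0,4.37,0],[0,0,4.37,0],[0,0,4.37,0],[0,0,4.37,0]]]' --jaw 0

```text
t: 12.55
tool_pos: [0.4564, 0.0314, 0.1079]
orientation: [2.394, 2.015, 0.028]
force: [8.7, 3.9, -24.9]
opening: 0.0086
```

```bash
python3 -c "
from h import *
go(sc(0),.1107,1.745-3.1416+.4)"
```

```text
t 12.55 pos [0.4564 0.0314 0.1079] th -1.399 F [  8.66   3.9  -24.88] T [ 0.79  -1.487 -0.005] op 0.0086 q6 -1.45 tilt [ 0.0216  0.0023 -0.9998]
ROW [-0.04  0.2  -0.27] 0.403
```

play_rows --increments '[[[0,0,0.03,0.1],[0,0,0.06,0.2],[0,0,0.06,0.2]]]'

```text
t: 12.85
tool_pos: [0.4566, 0.0318, 0.1071]
orientation: [2.588, 1.763, 0.031]
force: [6.0, 3.1, -10.8]
opening: 0.0086
```

```bash
python3 -c "
from h import *
go(sc(0),.1107,1.745-3.1416+.4)"
```

```text
t 12.85 pos [0.4566 0.0318 0.1071] th -1.196 F [  6.     3.05 -10.85] T [ 0.452 -1.043  0.086] op 0.0086 q6 -1.24 tilt [ 0.022   0.0031 -0.9998]
ROW [-0.05  0.2  -0.36] 0.199
```

play_rows --increments '[[[0,0,0.03,0.1],[0,0,0.06,0.2],[0,0,0.06,0.2]]]'

```text
t: 13.15
tool_pos: [0.4568, 0.0322, 0.1065]
orientation: [2.756, 1.493, 0.034]
force: [5.3, 2.4, -8.5]
opening: 0.0086
```

```bash
python3 -c "
from h import *
go(sc(2),.155,1.895-3.1416)"
```

```text
t 13.15 pos [0.4568 0.0322 0.1065] th -0.993 F [ 5.34  2.35 -8.47] T [ 0.357 -0.858  0.13 ] op 0.0086 q6 -1.04 tilt [ 0.0223  0.0038 -0.9997]
ROW [ 0.72 21.49 -4.48] -0.253
```

play_rows --increments '[[[0,0,0,0],[0,0,-2.5,0],[0,0.5,-4.8,0],[0.1,5,-4.8,-0.1],[0.3,10,-4.8,-0.2]]]' --jaw 2.8

```text
t: 13.65
tool_pos: [0.543, -0.0203, 0.1591]
orientation: [2.583, 1.766, 0.037]
force: [0.0, -0.4, 0.8]
opening: 0.0276
```

```bash
python3 -c "
from h import *
go(sc(2),.150,1.895-3.1416)"
```

```text
t 13.65 pos [ 0.543  -0.0203  0.1591] th -1.2 F [ 0.04 -0.35  0.79] T [ 0.088 -0.084 -0.028] op 0.0276 q6 -1.34 tilt [ 0.0266  0.0032 -0.9996]
ROW [-1.99 11.13  1.15] -0.047
```

play_rows --increments '[[[-0.8,4.5,0.8,-0.047],[-1.7,9,0.8,-0.047],[-1.99,11.13,0.8,-0.047],[-1.99,11.13,0.8,-0.047],[-1.99,11.13,0.8,-0.047]]]'

```text
t: 14.15
tool_pos: [0.6395, -0.0794, 0.1535]
orientation: [2.541, 1.827, 0.036]
force: [-0.8, 0.3, 0.2]
opening: 0.0277
```

```bash
python3 -c "
from h import *
go(sc(2),.1095,1.895-3.1416)"
```

```text
t 14.15 pos [ 0.6395 -0.0794  0.1535] th -1.247 F [-0.81  0.26  0.21] T [ 0.085 -0.094  0.062] op 0.0277 q6 -1.46 tilt [ 0.0257  0.0033 -0.9997]
ROW [-0.03 -0.08  4.4 ] 0.0
```

play_rows --increments '[[[-0.03,-0.08,2.5,0],[-0.03,-0.08,4.25,0],[-0.03,-0.08,4.25,0],[-0.03,-0.08,4.25,0]]]'

```text
t: 14.55
tool_pos: [0.6388, -0.0787, 0.1107]
orientation: [2.541, 1.828, 0.034]
force: [-0.6, 0.1, -0.5]
opening: 0.0278
```

play_rows --increments '[[[0,0,0,0],[0,0,0,0],[0,0,0,0]]]' --jaw 0

```text
t: 14.85
tool_pos: [0.6394, -0.0788, 0.1117]
orientation: [2.54, 1.827, 0.036]
force: [-1.1, -0.6, 0.8]
opening: 0.0087
```

play_rows --increments '[[[0,0,0.03,0.1],[0,0,0.06,0.2],[0,0,0.06,0.2]]]'

```text
t: 15.15
tool_pos: [0.6393, -0.0789, 0.1112]
orientation: [2.713, 1.564, 0.037]
force: [-0.3, -0.7, -2.3]
opening: 0.0077
```

```bash
python3 -c "
from h import *
go(sc(2),.1095,1.895-3.1416+.4)"
```

```text
t 15.15 pos [ 0.6393 -0.0789  0.1112] th -1.046 F [-0.3  -0.72 -2.29] T [-0.312 -0.031  0.047] op 0.0077 q6 -1.26 tilt [ 0.0255  0.0031 -0.9997]
ROW [-0.01  0.05  0.17] 0.199
```

play_rows --increments '[[[0,0,0.03,0.1],[0,0,0.06,0.2],[0,0,0.06,0.2]]]'

```text
t: 15.45
tool_pos: [0.6394, -0.0788, 0.1106]
orientation: [2.857, 1.288, 0.038]
force: [0.4, -0.4, -1.3]
opening: 0.0077
```

```bash
python3 -c "
from h import *
go(sc(1),.152,1.494-3.1416)"
```

```text
t 15.45 pos [ 0.6394 -0.0788  0.1106] th -0.847 F [ 0.37 -0.44 -1.29] T [-0.214  0.006  0.009] op 0.0077 q6 -1.06 tilt [ 0.0256  0.003  -0.9997]
ROW [  8.62 -12.2   -4.18] -0.8
```

play_rows --increments '[[[0,0,0,0],[0,0,-2.5,0],[0.5,-0.5,-4.4,-0.149],[3.5,-4,-4.4,-0.298],[6.5,-8,-4.4,-0.447]]]' --jaw 2.8

```text
t: 15.95
tool_pos: [0.6225, 0.0223, 0.1563]
orientation: [2.488, 1.893, 0.038]
force: [-0.5, -0.4, -0.2]
opening: 0.0281
```

```bash
python3 -c "
from h import *
go(sc(1),.152,1.494-3.1416)"
```

```text
t 15.95 pos [0.6225 0.0223 0.1563] th -1.301 F [-0.5  -0.44 -0.15] T [ 0.134 -0.003  0.011] op 0.0281 q6 -1.35 tilt [ 0.0288  0.0028 -0.9996]
ROW [ 3.75 -2.97  0.39] -0.346
```

play_rows --increments '[[[3,-2.4,0.3,-0.149],[3.75,-2.97,0.3,-0.298],[3.75,-2.97,0.3,-0.346],[3.75,-2.97,0.3,-0.346]]]'

```text
t: 16.35
tool_pos: [0.604, 0.067, 0.1534]
orientation: [2.116, 2.295, 0.035]
force: [0.3, -0.3, -0.8]
opening: 0.0276
```

```bash
python3 -c "
from h import *
go(sc(1),.112,1.494-3.1416)"
```

```text
t 16.35 pos [0.604  0.067  0.1534] th -1.652 F [ 0.29 -0.27 -0.82] T [ 0.052 -0.031 -0.054] op 0.0276 q6 -1.63 tilt [ 0.0296  0.0028 -0.9996]
ROW [-0.06 -0.13  4.14] 0.004
```

play_rows --increments '[[[-0.06,-0.13,2.5,0.004],[-0.06,-0.13,4.14,0.004],[-0.06,-0.13,4.14,0.004],[-0.06,-0.13,4.14,0.004]]]'

```text
t: 16.75
tool_pos: [0.6036, 0.0661, 0.1115]
orientation: [2.122, 2.291, 0.033]
force: [-0.2, 0.0, 0.2]
opening: 0.0277
```

play_rows --increments '[[[0,0,0,0],[0,0,0,0],[0,0,0,0]]]' --jaw 0

```text
t: 17.05
tool_pos: [0.6041, 0.0661, 0.1123]
orientation: [2.121, 2.291, 0.034]
force: [-0.6, 2.5, 1.0]
opening: 0.0085
```

play_rows --increments '[[[0,0,0.03,0.1],[0,0,0.06,0.2],[0,0,0.09,0.3],[0,0,0.09,0.3]]]'

```text
t: 17.45
tool_pos: [0.6041, 0.0665, 0.1116]
orientation: [2.444, 1.949, 0.039]
force: [0.2, 2.1, -1.5]
opening: 0.0079
```

```bash
python3 -c "
from h import *
go(sc(1),.1095,1.494-3.1416+.4)"
```

```text
t 17.45 pos [0.6041 0.0665 0.1116] th -1.346 F [ 0.17  2.11 -1.46] T [ 0.333 -0.005 -0.029] op 0.0079 q6 -1.32 tilt [ 0.0293  0.0034 -0.9996]
ROW [-0.01 -0.02  0.21] 0.099
```

play_rows --increments '[[[0,0,0.03,0.1],[0,0,0.03,0.1]]]'

```text
t: 17.65
tool_pos: [0.6041, 0.0666, 0.1113]
orientation: [2.538, 1.826, 0.04]
force: [-0.7, 0.9, -1.1]
opening: 0.0075
```

play_rows --increments '[[[0,0,0,0],[0,0,-2.5,0],[0.3,0.3,-4.4,0.02],[3.0,3.3,-4.4,0.04],[6.0,6.6,-4.4,0.06]]]' --jaw 2.8

```text
t: 18.15
tool_pos: [0.6858, 0.1021, 0.1601]
orientation: [2.589, 1.751, 0.045]
force: [1.1, -0.5, 0.3]
opening: 0.0281
```

```bash
python3 -c "
from h import *
go(sc(3),.152,1.541-3.1416)"
```

```text
t 18.15 pos [0.6858 0.1021 0.1601] th -1.189 F [ 1.14 -0.54  0.27] T [ 0.065 -0.034  0.033] op 0.0281 q6 -1.12 tilt [ 0.0324  0.0032 -0.9995]
ROW [-27.3   -9.73   0.12] -0.411
```

play_rows --increments '[[[-4.5,-1.6,0.1,-0.1],[-9.2,-3.3,0.1,-0.2],[-14,-5,0.1,-0.3],[-18.5,-6.6,0.1,-0.4],[-23,-8.2,0.1,-0.411]]]'

```text
t: 18.65
tool_pos: [0.523, -0.0822, 0.1533]
orientation: [2.165, 2.246, 0.038]
force: [0.0, -0.8, 0.7]
opening: 0.0278
```

```bash
python3 -c "
from h import *
go(sc(3),.152,1.541-3.1416)"
```

```text
t 18.65 pos [ 0.523  -0.0822  0.1533] th -1.608 F [ 0.03 -0.8   0.72] T [ 0.074 -0.055  0.013] op 0.0278 q6 -1.87 tilt [ 0.0327  0.0026 -0.9995]
ROW [-3.17 -3.01  0.03] 0.007
```

play_rows --increments '[[[-3.17,-3.01,0,0.007],[-3.17,-3.01,0,0.007],[-3.17,-3.01,0,0.007]]]'

```text
t: 18.95
tool_pos: [0.494, -0.116, 0.1529]
orientation: [2.172, 2.238, 0.04]
force: [0.7, -0.0, -0.1]
opening: 0.0277
```

```bash
python3 -c "
from h import *
go(sc(3),.1115,1.541-3.1416)"
```

```text
t 18.95 pos [ 0.494  -0.116   0.1529] th -1.601 F [ 0.71 -0.02 -0.07] T [ 0.102 -0.055 -0.012] op 0.0277 q6 -1.95 tilt [ 0.0341  0.0023 -0.9994]
ROW [ 0.1  -0.13  4.14] 0.0
```

play_rows --increments '[[[0.1,-0.13,2.5,0],[0.1,-0.13,4.14,0],[0.1,-0.13,4.14,0],[0.1,-0.13,4.14,0]]]'

```text
t: 19.35
tool_pos: [0.4946, -0.1142, 0.1118]
orientation: [2.17, 2.241, 0.04]
force: [-0.3, 0.1, 0.6]
opening: 0.0278
```

play_rows --increments '[[[0,0,0,0],[0,0,0,0],[0,0,0,0]]]' --jaw 0

```text
t: 19.65
tool_pos: [0.4953, -0.1142, 0.1127]
orientation: [2.168, 2.24, 0.04]
force: [0.6, -1.3, 0.9]
opening: 0.0088
```

play_rows --increments '[[[0,0,0.03,0.1],[0,0,0.06,0.2],[0,0,0.09,0.3],[0,0,0.09,0.3]]]'

```text
t: 20.05
tool_pos: [0.4953, -0.1149, 0.1119]
orientation: [2.483, 1.891, 0.045]
force: [0.8, -3.7, -3.0]
opening: 0.0073
```

```bash
python3 -c "
from h import *
go(sc(3),.1095,1.541-3.1416+.4)"
```

```text
t 20.05 pos [ 0.4953 -0.1149  0.1119] th -1.302 F [ 0.78 -3.7  -2.96] T [-0.901 -0.01  -0.042] op 0.0073 q6 -1.64 tilt [ 3.520e-02  9.000e-04 -9.994e-01]
ROW [-0.05 -0.12  0.24] 0.101
```

play_rows --increments '[[[0,0,0.03,0.1],[0,0,0.06,0.2],[0,0,0.06,0.2]]]'

```text
t: 20.35
tool_pos: [0.4952, -0.1152, 0.1115]
orientation: [2.66, 1.636, 0.047]
force: [-0.3, -1.6, -1.4]
opening: 0.0077
```

```bash
cat >> h.py <<'E'
def tq(n=1):
    s=read_state(); 
    print('t',round(s['t'],2),'th',round(theta(s),3),'F',s['force'].round(1),'T',s['wrist_torque'].round(3),'jt6',s['joint_torque'][5].round(3),'z',s['tool_pos'][2].round(4),'op',round(s['opening'],4))
E
python3 -c "
from h import *
tq();tq()"
```

```text
t 20.35 th -1.103 F [-0.3 -1.6 -1.4] T [-0.751  0.182 -0.016] jt6 1.934 z 0.1115 op 0.0077
t 20.35 th -1.103 F [-0.3 -1.6 -1.4] T [-0.751  0.182 -0.016] jt6 1.934 z 0.1115 op 0.0077
```

play_rows --increments '[[[0,0,0.01,0],[0,0,0.01,0]]]'

```text
t: 20.55
tool_pos: [0.4952, -0.1152, 0.1115]
orientation: [2.657, 1.641, 0.047]
force: [-0.3, -0.7, -1.7]
opening: 0.0075
```

```bash
python3 -c "
from h import *
tq()
s=read_state();print(s['dq'].round(4),s['joint_torque'].round(3))"
```

```text
t 20.55 th -1.106 F [-0.3 -0.7 -1.7] T [-0.485  0.135 -0.023] jt6 -0.09 z 0.1115 op 0.0075
[ 0.0004  0.0019  0.0011  0.0015 -0.0009  0.0167] [  0.727 -43.534 -46.867   0.933  -0.22   -0.09 ]
```

play_rows --increments '[[[0,0,0.02,0.05],[0,0,0.03,0.1],[0,0,0.03,0.1]]]'

```text
t: 20.85
tool_pos: [0.4952, -0.1154, 0.1112]
orientation: [2.736, 1.508, 0.048]
force: [-0.6, -1.2, -0.5]
opening: 0.0077
```

```bash
python3 -c "
from h import *
tq();go(sc(0),.152,-.993)"
```

```text
t 20.85 th -1.008 F [-0.6 -1.2 -0.5] T [-0.71   0.338  0.13 ] jt6 1.101 z 0.1112 op 0.0077
t 20.85 pos [ 0.4952 -0.1154  0.1112] th -1.008 F [-0.63 -1.16 -0.54] T [-0.71   0.338  0.13 ] op 0.0077 q6 -1.35 tilt [ 0.035   0.     -0.9994]
ROW [ 10.45 -10.79  -4.2 ] 0.015
```

play_rows --increments '[[[0,0,0,0],[0,0,-2.5,0],[1,-1,-4.3,0],[4.3,-4.4,-4.3,0],[7.8,-8,-4.3,0.015]]]' --jaw 2.8

```text
t: 21.35
tool_pos: [0.4683, -0.0063, 0.1546]
orientation: [2.747, 1.487, 0.052]
force: [1.3, 0.5, -0.6]
opening: 0.028
```

```bash
python3 -c "
from h import *
go(sc(0),.152,-.993)"
```

```text
t 21.35 pos [ 0.4683 -0.0063  0.1546] th -0.992 F [ 1.28  0.55 -0.6 ] T [ 0.074 -0.013 -0.033] op 0.028 q6 -1.12 tilt [ 3.770e-02  5.000e-04 -9.993e-01]
ROW [ 2.53 -2.87  0.22] -0.001
```

play_rows --increments '[[[2.53,-2.87,0.2,0],[2.53,-2.87,0.2,0],[2.53,-2.87,0.2,0]]]'

```text
t: 21.65
tool_pos: [0.4584, 0.0314, 0.1526]
orientation: [2.744, 1.492, 0.054]
force: [0.5, -0.3, 0.4]
opening: 0.028
```

```bash
python3 -c "
from h import *
go(sc(0),.110,-.993)"
```

```text
t 21.65 pos [0.4584 0.0314 0.1526] th -0.996 F [ 0.49 -0.25  0.42] T [ 0.066 -0.094  0.05 ] op 0.028 q6 -1.04 tilt [ 3.860e-02  7.000e-04 -9.993e-01]
ROW [-0.16 -0.11  4.25] 0.003
```

play_rows --increments '[[[-0.16,-0.11,2.5,0],[-0.16,-0.11,4.2,0],[-0.16,-0.11,4.2,0],[-0.16,-0.11,4.2,0]]]'

```text
t: 22.05
tool_pos: [0.4584, 0.0297, 0.1107]
orientation: [2.745, 1.491, 0.053]
force: [-0.3, 0.6, 1.2]
opening: 0.0278
```

play_rows --increments '[[[0,0,0,0],[0,0,0,0],[0,0,0,0]]]' --jaw 0

```text
t: 22.35
tool_pos: [0.4597, 0.03, 0.1119]
orientation: [2.744, 1.49, 0.057]
force: [8.6, 11.3, 0.3]
opening: 0.009
```

play_rows --increments '[[[0,0,0.03,0.1],[0,0,0.045,0.15],[0,0,0.045,0.15]]]'

```text
t: 22.65
tool_pos: [0.4597, 0.0301, 0.1116]
orientation: [2.851, 1.281, 0.059]
force: [0.8, 0.8, -2.0]
opening: 0.0079
```

```bash
python3 -c "
from h import *
tq()"
```

```text
t 22.65 th -0.845 F [ 0.8  0.8 -2. ] T [-0.24   0.157  0.16 ] jt6 1.229 z 0.1116 op 0.0079
```

play_rows --increments '[[[0,0,0.02,0.05],[0,0,0.03,0.1],[0,0,0.03,0.1]]]'

```text
t: 22.95
tool_pos: [0.4596, 0.03, 0.1115]
orientation: [2.912, 1.14, 0.06]
force: [-0.9, -0.2, 1.5]
opening: 0.0079
```

```bash
python3 -c "
from h import *
tq()"
```

```text
t 22.95 th -0.746 F [-0.9 -0.2  1.5] T [-0.359  0.454  0.251] jt6 1.216 z 0.1115 op 0.0079
```

play_rows --increments '[[[0,0,0.01,0.03],[0,0,0.01,0.03],[0,0,0.01,0.03],[0,0,0.01,0.03]]]'

```text
t: 23.35
tool_pos: [0.4596, 0.03, 0.1114]
orientation: [2.929, 1.097, 0.06]
force: [-0.3, 0.3, 0.2]
opening: 0.0081
```

```bash
python3 -c "
from h import *
tq()"
```

```text
t 23.35 th -0.717 F [-0.3  0.3  0.2] T [-0.35   0.408  0.274] jt6 0.305 z 0.1114 op 0.0081
```

```bash
python3 -c "
from h import *
go(sc(2),.154,-.847)"
```

```text
t 23.35 pos [0.4596 0.03   0.1114] th -0.717 F [-0.32  0.32  0.24] T [-0.35   0.408  0.274] op 0.0081 q6 -0.77 tilt [ 0.0407  0.0011 -0.9992]
ROW [ 6.53 20.17 -3.53] -0.13
```

play_rows --increments '[[[0,0,0,0],[0,0,-2.5,0],[0.2,0.5,-4.2,0],[1.5,5,-4.1,-0.1],[3,9.5,-4,-0.13]]]' --jaw 2.8

```text
t: 23.85
tool_pos: [0.5449, -0.0224, 0.1567]
orientation: [2.844, 1.29, 0.064]
force: [-0.0, 0.9, 1.2]
opening: 0.0277
```

```bash
python3 -c "
from h import *
go(sc(2),.154,-.847)"
```

```text
t 23.85 pos [ 0.5449 -0.0224  0.1567] th -0.852 F [-0.03  0.86  1.21] T [ 0.049 -0.096  0.012] op 0.0277 q6 -0.99 tilt [ 4.48e-02  8.00e-04 -9.99e-01]
ROW [ 1.96 10.87  0.69] 0.005
```

play_rows --increments '[[[0.9,4.8,0.4,0.005],[1.7,9.5,0.6,0.005],[1.96,10.87,0.6,0.005],[1.96,10.87,0.6,0.005],[1.96,10.87,0.6,0.005]]]'

```text
t: 24.35
tool_pos: [0.6393, -0.0791, 0.1545]
orientation: [2.849, 1.283, 0.063]
force: [-0.1, -0.8, -0.4]
opening: 0.0283
```

```bash
python3 -c "
from h import *
go(sc(2),.110,-.847)"
```

```text
t 24.35 pos [ 0.6393 -0.0791  0.1545] th -0.847 F [-0.13 -0.79 -0.41] T [-0.008 -0.042  0.04 ] op 0.0283 q6 -1.06 tilt [ 0.044   0.0013 -0.999 ]
ROW [-0.12 -0.11  4.44] -0.0
```

play_rows --increments '[[[-0.12,-0.11,2.5,0],[-0.12,-0.11,4.4,0],[-0.12,-0.11,4.4,0],[-0.12,-0.11,4.4,0]]]'

```text
t: 24.75
tool_pos: [0.6389, -0.0784, 0.1109]
orientation: [2.849, 1.284, 0.063]
force: [0.3, 0.5, -0.3]
opening: 0.0281
```

play_rows --increments '[[[0,0,0,0],[0,0,0,0],[0,0,0,0]]]' --jaw 0

```text
t: 25.05
tool_pos: [0.6395, -0.0785, 0.1123]
orientation: [2.847, 1.284, 0.065]
force: [0.2, -0.2, 0.8]
opening: 0.0082
```

play_rows --increments '[[[0,0,0.03,0.1],[0,0,0.045,0.15],[0,0,0.045,0.15]]]'

```text
t: 25.35
tool_pos: [0.6394, -0.0788, 0.1121]
orientation: [2.938, 1.067, 0.067]
force: [-2.3, -0.1, 1.3]
opening: 0.0079
```

```bash
python3 -c "
from h import *
tq()"
```

```text
t 25.35 th -0.697 F [-2.3 -0.1  1.3] T [-0.515  0.674  0.2  ] jt6 1.237 z 0.1121 op 0.0079
```

play_rows --increments '[[[0,0,0.03,0.06],[0,0,0.03,0.06],[0,0,0.03,0.06]]]'

```text
t: 25.65
tool_pos: [0.6394, -0.0788, 0.1121]
orientation: [2.969, 0.983, 0.067]
force: [-1.5, -0.1, 3.0]
opening: 0.0079
```

```bash
python3 -c "
from h import *
tq()"
```

```text
t 25.65 th -0.64 F [-1.5 -0.1  3. ] T [-0.386  0.63   0.211] jt6 0.368 z 0.1121 op 0.0079
```

play_rows --increments '[[[0,0,0.03,0.05],[0,0,0.03,0.05],[0,0,0.03,0.05]]]'

```text
t: 25.95
tool_pos: [0.6395, -0.0788, 0.112]
orientation: [2.992, 0.912, 0.068]
force: [-2.1, 1.3, 2.8]
opening: 0.0077
```

```bash
python3 -c "
from h import *
tq();go(sc(1),.154,-1.246)"
```

```text
t 25.95 th -0.592 F [-2.1  1.3  2.8] T [-0.385  0.709  0.269] jt6 0.394 z 0.112 op 0.0077
t 25.95 pos [ 0.6395 -0.0788  0.112 ] th -0.592 F [-2.11  1.29  2.78] T [-0.385  0.709  0.269] op 0.0077 q6 -0.8 tilt [ 4.52e-02  3.00e-04 -9.99e-01]
ROW [  5.31 -13.92  -4.35] -0.654
```

play_rows --increments '[[[0,0,0,0],[0,0,-2.5,0],[0.2,-0.5,-4.4,-0.149],[2,-5,-4.4,-0.298],[3.7,-9.5,-4.4,-0.447]]]' --jaw 2.8

```text
t: 26.45
tool_pos: [0.6161, 0.0207, 0.1562]
orientation: [2.703, 1.553, 0.065]
force: [0.3, 0.2, -0.0]
opening: 0.0282
```

```bash
python3 -c "
from h import *
go(sc(1),.154,-1.246)"
```

```text
t 26.45 pos [0.6161 0.0207 0.1562] th -1.043 F [ 0.31  0.18 -0.01] T [ 0.12  -0.039 -0.015] op 0.0282 q6 -1.09 tilt [ 4.810e-02  4.000e-04 -9.988e-01]
ROW [ 3.34 -3.36  0.17] -0.203
```

play_rows --increments '[[[3.2,-3.2,0.17,-0.149],[3.34,-3.36,0.17,-0.203],[3.34,-3.36,0.17,-0.203],[3.34,-3.36,0.17,-0.203]]]'

```text
t: 26.85
tool_pos: [0.6043, 0.0661, 0.1541]
orientation: [2.53, 1.814, 0.062]
force: [-0.8, 0.2, 0.2]
opening: 0.028
```

```bash
python3 -c "
from h import *
go(sc(1),.111,-1.246)"
```

```text
t 26.85 pos [0.6043 0.0661 0.1541] th -1.244 F [-0.83  0.18  0.22] T [ 0.05  -0.068 -0.048] op 0.028 q6 -1.22 tilt [ 4.870e-02  3.000e-04 -9.988e-01]
ROW [-0.05 -0.24  4.3 ] -0.002
```

play_rows --increments '[[[-0.05,-0.24,2.5,0],[-0.05,-0.24,4.3,0],[-0.05,-0.24,4.3,0],[-0.05,-0.24,4.3,0]]]'

```text
t: 27.25
tool_pos: [0.604, 0.0654, 0.111]
orientation: [2.532, 1.811, 0.061]
force: [-0.1, -0.2, 0.5]
opening: 0.0279
```

play_rows --increments '[[[0,0,0,0],[0,0,0,0],[0,0,0,0]]]' --jaw 0

```text
t: 27.55
tool_pos: [0.6049, 0.0656, 0.1123]
orientation: [2.532, 1.81, 0.064]
force: [4.2, 10.9, 4.5]
opening: 0.0084
```

play_rows --increments '[[[0,0,0.03,0.1],[0,0,0.045,0.15],[0,0,0.045,0.15]]]'

```text
t: 27.85
tool_pos: [0.6051, 0.0659, 0.1122]
orientation: [2.663, 1.617, 0.068]
force: [-0.1, 1.7, -0.2]
opening: 0.0076
```

```bash
python3 -c "
from h import *
tq()"
```

```text
t 27.85 th -1.092 F [-0.1  1.7 -0.2] T [0.019 0.176 0.221] jt6 1.249 z 0.1122 op 0.0076
```

play_rows --increments '[[[0,0,0.02,0.06],[0,0,0.02,0.06],[0,0,0.02,0.06]]]'

```text
t: 28.15
tool_pos: [0.6051, 0.0659, 0.1122]
orientation: [2.709, 1.54, 0.069]
force: [-0.1, 1.0, -0.8]
opening: 0.0077
```

```bash
python3 -c "
from h import *
tq();go(sc(3),.154,-1.008)"
```

```text
t 28.15 th -1.035 F [-0.1  1.  -0.8] T [-0.313  0.322  0.274] jt6 0.397 z 0.1122 op 0.0077
t 28.15 pos [0.6051 0.0659 0.1122] th -1.035 F [-0.06  1.02 -0.81] T [-0.313  0.322  0.274] op 0.0077 q6 -1.01 tilt [ 5.070e-02  8.000e-04 -9.987e-01]
ROW [-21.11  -0.09  -4.75] 0.027
```

play_rows --increments '[[[0,0,0,0],[0,0,-2.5,0],[-0.5,0,-4.5,0.02],[-5,0,-4.5,0.027],[-9.8,0,-4.6,0.027]]]' --jaw 2.8

```text
t: 28.65
tool_pos: [0.5532, -0.0185, 0.1568]
orientation: [2.726, 1.508, 0.073]
force: [0.3, -0.8, -0.2]
opening: 0.0277
```

play_rows --increments '[[[-4.8,0,0,0],[-9,0,0,0],[-10.5,0,0,0],[-10.5,0,0,0],[-10.5,0,0,0]]]'

```text
t: 29.15
tool_pos: [0.4981, -0.1072, 0.1542]
orientation: [2.726, 1.507, 0.075]
force: [-0.4, -0.0, -0.4]
opening: 0.0281
```

```bash
python3 -c "
from h import *
go(sc(3),.111,-1.008)"
```

```text
t 29.15 pos [ 0.4981 -0.1072  0.1542] th -1.011 F [-0.42 -0.05 -0.44] T [ 0.009  0.057 -0.031] op 0.0281 q6 -1.34 tilt [ 5.450e-02  8.000e-04 -9.985e-01]
ROW [-1.   -0.13  4.29] 0.003
```

play_rows --increments '[[[-1.0,-0.13,0.5,0],[-1.0,-0.13,2.5,0],[-1.0,-0.13,4.3,0],[-1.0,-0.13,4.3,0],[-1.0,-0.13,4.3,0]]]'

```text
t: 29.65
tool_pos: [0.4939, -0.1143, 0.1106]
orientation: [2.726, 1.509, 0.074]
force: [-0.2, 0.7, -0.2]
opening: 0.0278
```

play_rows --increments '[[[0,0,0,0],[0,0,0,0],[0,0,0,0]]]' --jaw 0

```text
t: 29.95
tool_pos: [0.4945, -0.1144, 0.1115]
orientation: [2.725, 1.509, 0.075]
force: [-0.3, -1.1, 1.1]
opening: 0.0087
```

play_rows --increments '[[[0,0,0.03,0.06],[0,0,0.03,0.06],[0,0,0.03,0.06]]]'

```text
t: 30.25
tool_pos: [0.4943, -0.1148, 0.1115]
orientation: [2.769, 1.429, 0.075]
force: [-3.8, -2.7, 2.6]
opening: 0.0077
```

```bash
python3 -c "
from h import *
tq()"
```

```text
t 30.25 th -0.954 F [-3.8 -2.7  2.6] T [-0.811  0.88   0.147] jt6 0.363 z 0.1115 op 0.0077
```

play_rows --increments '[[[0,0,0.02,0.06],[0,0,0.02,0.06],[0,0,0.02,0.06]]]'

```text
t: 30.55
tool_pos: [0.4943, -0.1149, 0.1115]
orientation: [2.81, 1.349, 0.076]
force: [-3.0, -0.9, 3.3]
opening: 0.0081
```

```bash
python3 -c "
from h import *
tq()"
```

```text
t 30.55 th -0.896 F [-3.  -0.9  3.3] T [-0.522  0.732  0.169] jt6 0.395 z 0.1115 op 0.0081
```

play_rows --increments '[[[0,0,0.02,0.06],[0,0,0.02,0.06],[0,0,0.02,0.06]]]'

```text
t: 30.85
tool_pos: [0.4943, -0.1149, 0.1114]
orientation: [2.849, 1.269, 0.077]
force: [-2.8, 0.1, 3.1]
opening: 0.0081
```

```bash
python3 -c "
from h import *
tq();go(sc(0),.154,-.717)"
```

```text
t 30.85 th -0.839 F [-2.8  0.1  3.1] T [-0.485  0.844  0.276] jt6 0.459 z 0.1114 op 0.0081
t 30.85 pos [ 0.4943 -0.1149  0.1114] th -0.839 F [-2.83  0.15  3.11] T [-0.485  0.844  0.276] op 0.0081 q6 -1.19 tilt [ 5.420e-02 -1.000e-04 -9.985e-01]
ROW [  8.57 -12.24  -4.45] 0.122
```

play_rows --increments '[[[0,0,0,0],[0,0,-2.5,0],[0.3,-0.5,-4.4,0.05],[3.3,-4.6,-4.4,0.122],[6,-8.7,-4.4,0.122]]]' --jaw 2.8

```text
t: 31.35
tool_pos: [0.4683, -0.0117, 0.1551]
orientation: [2.926, 1.086, 0.084]
force: [0.5, 0.9, -0.9]
opening: 0.028
```

```bash
python3 -c "
from h import *
go(sc(0),.154,-.717)"
```

```text
t 31.35 pos [ 0.4683 -0.0117  0.1551] th -0.712 F [ 0.54  0.91 -0.86] T [ 0.015 -0.059 -0.015] op 0.028 q6 -0.85 tilt [ 5.730e-02  3.000e-04 -9.984e-01]
ROW [ 2.   -3.86  0.05] -0.005
```

play_rows --increments '[[[2,-3.86,0,-0.005],[2,-3.86,0,-0.005],[2,-3.86,0,-0.005]]]'

```text
t: 31.65
tool_pos: [0.4585, 0.0315, 0.1547]
orientation: [2.921, 1.099, 0.086]
force: [-0.6, 0.3, 0.9]
opening: 0.028
```

```bash
python3 -c "
from h import *
go(sc(0),.110,-.717)"
```

```text
t 31.65 pos [0.4585 0.0315 0.1547] th -0.72 F [-0.63  0.26  0.85] T [ 0.013 -0.002  0.008] op 0.028 q6 -0.77 tilt [ 5.840e-02  5.000e-04 -9.983e-01]
ROW [-0.27 -0.12  4.46] 0.003
```

play_rows --increments '[[[-0.27,-0.12,2.5,0],[-0.27,-0.12,4.4,0],[-0.27,-0.12,4.4,0],[-0.27,-0.12,4.4,0]]]'

```text
t: 32.05
tool_pos: [0.4583, 0.0297, 0.1107]
orientation: [2.921, 1.097, 0.084]
force: [-0.2, 0.6, 1.1]
opening: 0.028
```

play_rows --increments '[[[0,0,0,0],[0,0,0,0],[0,0,0,0]]]' --jaw 0

```text
t: 32.35
tool_pos: [0.4597, 0.0297, 0.112]
orientation: [2.921, 1.096, 0.089]
force: [8.8, 8.8, -1.7]
opening: 0.0088
```

play_rows --increments '[[[0,0,0.01,0.02],[0,0,0.02,0.04],[0,0,0.02,0.04]]]'

```text
t: 32.65
tool_pos: [0.4597, 0.0297, 0.112]
orientation: [2.943, 1.037, 0.09]
force: [-0.4, 0.1, 0.6]
opening: 0.008
```

```bash
python3 -c "
from h import *
tq()"
```

```text
t 32.65 th -0.678 F [-0.4  0.1  0.6] T [-0.398  0.531  0.291] jt6 0.726 z 0.112 op 0.008
```

```bash
python3 -c "
from h import *
go(sc(2),.155,-.592)"
```

```text
t 32.65 pos [0.4597 0.0297 0.112 ] th -0.678 F [-0.38  0.05  0.59] T [-0.398  0.531  0.291] op 0.008 q6 -0.73 tilt [ 6.080e-02  6.000e-04 -9.982e-01]
ROW [ 7.38 19.91 -3.21] 0.086
```

play_rows --increments '[[[0,0,0,0],[0,0,-2.5,0],[0.2,0.5,-4.2,0],[1.9,5,-4,0.086],[3.6,9.7,-3.7,0.086]]]' --jaw 2.8

```text
t: 33.15
tool_pos: [0.548, -0.0235, 0.1564]
orientation: [2.987, 0.907, 0.097]
force: [0.5, 1.7, 0.3]
opening: 0.0278
```

play_rows --increments '[[[1.7,4.6,0.2,0],[3.2,8.8,0.4,0],[3.7,10,0.5,0],[3.7,10,0.5,0],[3.7,10,0.5,0]]]'

```text
t: 33.65
tool_pos: [0.634, -0.0858, 0.1565]
orientation: [2.988, 0.907, 0.096]
force: [-0.9, 0.0, -0.6]
opening: 0.0281
```

```bash
python3 -c "
from h import *
go(sc(2),.111,-.592)"
```

```text
t 33.65 pos [ 0.634  -0.0858  0.1565] th -0.591 F [-0.88  0.01 -0.56] T [ 0.024 -0.034 -0.006] op 0.0281 q6 -0.82 tilt [ 6.38e-02  9.00e-04 -9.98e-01]
ROW [ 0.59 -0.39  4.57] -0.001
```

play_rows --increments '[[[0.59,-0.39,0.5,0],[0.59,-0.39,2.5,0],[0.59,-0.39,4.55,0],[0.59,-0.39,4.55,0],[0.59,-0.39,4.55,0]]]'

```text
t: 34.15
tool_pos: [0.639, -0.0782, 0.1112]
orientation: [2.988, 0.909, 0.095]
force: [1.2, -0.3, 1.1]
opening: 0.028
```

play_rows --increments '[[[0,0,0,0],[0,0,0,0],[0,0,0,0]]]' --jaw 0

```text
t: 34.45
tool_pos: [0.6395, -0.0782, 0.1125]
orientation: [2.987, 0.909, 0.097]
force: [-3.5, -1.9, 7.1]
opening: 0.0088
```

play_rows --increments '[[[0,0,0.01,0.02],[0,0,0.02,0.04],[0,0,0.02,0.04]]]'

```text
t: 34.75
tool_pos: [0.6394, -0.0784, 0.1126]
orientation: [3.006, 0.847, 0.097]
force: [-4.1, -0.9, 2.8]
opening: 0.008
```

```bash
python3 -c "
from h import *
tq()"
```

```text
t 34.75 th -0.55 F [-4.1 -0.9  2.8] T [-0.601  1.174  0.315] jt6 0.715 z 0.1126 op 0.008
```

```bash
python3 -c "
from h import *
go(sc(1),.155,-1.035)"
```

```text
t 34.75 pos [ 0.6394 -0.0784  0.1126] th -0.55 F [-4.14 -0.87  2.84] T [-0.601  1.174  0.315] op 0.008 q6 -0.76 tilt [ 6.410e-02  5.000e-04 -9.979e-01]
ROW [  4.78 -14.06  -4.46] -0.485
```

play_rows --increments '[[[0,0,0,0],[0,0,-2.5,0],[0.1,-0.5,-4.4,-0.149],[1.7,-5,-4.4,-0.298],[3.3,-9.7,-4.4,-0.447]]]' --jaw 2.8

```text
t: 35.25
tool_pos: [0.6151, 0.0215, 0.1564]
orientation: [2.729, 1.489, 0.093]
force: [-0.7, 0.4, -0.4]
opening: 0.028
```

```bash
python3 -c "
from h import *
go(sc(1),.155,-1.035)"
```

```text
t 35.25 pos [0.6151 0.0215 0.1564] th -1.0 F [-0.69  0.41 -0.44] T [ 0.029 -0.022  0.006] op 0.028 q6 -1.05 tilt [ 6.750e-02  8.000e-04 -9.977e-01]
ROW [ 3.17 -3.38  0.07] -0.035
```

play_rows --increments '[[[3.1,-3.3,0,-0.035],[3.17,-3.38,0,-0.035],[3.17,-3.38,0,-0.035],[3.17,-3.38,0,-0.035]]]'

```text
t: 35.65
tool_pos: [0.6043, 0.0656, 0.1557]
orientation: [2.701, 1.535, 0.092]
force: [-0.2, 0.1, -0.0]
opening: 0.028
```

```bash
python3 -c "
from h import *
go(sc(1),.111,-1.035)"
```

```text
t 35.65 pos [0.6043 0.0656 0.1557] th -1.034 F [-0.24  0.09 -0.01] T [ 0.051 -0.046 -0.034] op 0.028 q6 -1.01 tilt [ 6.800e-02  5.000e-04 -9.977e-01]
ROW [-0.11 -0.33  4.46] -0.001
```

play_rows --increments '[[[-0.11,-0.33,2.5,0],[-0.11,-0.33,4.45,0],[-0.11,-0.33,4.45,0],[-0.11,-0.33,4.45,0]]]'

```text
t: 36.05
tool_pos: [0.604, 0.0652, 0.111]
orientation: [2.703, 1.532, 0.091]
force: [-0.9, -0.0, 0.6]
opening: 0.0277
```

play_rows --increments '[[[0,0,0,0],[0,0,0,0],[0,0,0,0]]]' --jaw 0

```text
t: 36.35
tool_pos: [0.6053, 0.0655, 0.1126]
orientation: [2.703, 1.532, 0.096]
force: [6.3, 9.9, -1.1]
opening: 0.0089
```

play_rows --increments '[[[0,0,0.01,0.02],[0,0,0.02,0.04],[0,0,0.02,0.04]]]'

```text
t: 36.65
tool_pos: [0.6054, 0.0656, 0.1126]
orientation: [2.734, 1.477, 0.097]
force: [1.5, 1.0, -0.4]
opening: 0.0076
```

```bash
python3 -c "
from h import *
tq();go(sc(3),.155,-.839)"
```

```text
t 36.65 th -0.992 F [ 1.5  1.  -0.4] T [-0.299  0.09   0.326] jt6 0.737 z 0.1126 op 0.0076
t 36.65 pos [0.6054 0.0656 0.1126] th -0.992 F [ 1.53  0.98 -0.4 ] T [-0.299  0.09   0.326] op 0.0076 q6 -0.97 tilt [ 0.0705  0.0012 -0.9975]
ROW [-21.03   0.87  -5.04] 0.153
```

Screw 1 reads 0.326 N m and isn't slack. Screw 3 next.

play_rows --increments '[[[0,0,0,0],[0,0,-2.5,0],[-0.5,0,-4.3,0.08],[-5,0.2,-4.5,0.153],[-9.8,0.4,-4.7,0.153]]]' --jaw 2.8

```text
t: 37.15
tool_pos: [0.5521, -0.0188, 0.1571]
orientation: [2.842, 1.264, 0.104]
force: [-0.0, -1.0, 0.1]
opening: 0.0276
```

```bash
python3 -c "
from h import *
go(sc(3),.155,-.839)"
```

```text
t 37.15 pos [ 0.5521 -0.0188  0.1571] th -0.838 F [-0.02 -1.04  0.15] T [ 0.001 -0.039  0.007] op 0.0276 q6 -0.97 tilt [ 7.280e-02  9.000e-04 -9.973e-01]
ROW [-11.04   2.13  -0.22] -0.001
```

play_rows --increments '[[[-4.8,0.9,-0.1,0],[-9.5,1.8,-0.2,0],[-11.04,2.13,-0.2,0],[-11.04,2.13,-0.2,0],[-11.04,2.13,-0.2,0]]]'

```text
t: 37.65
tool_pos: [0.4942, -0.1152, 0.1552]
orientation: [2.843, 1.262, 0.105]
force: [0.6, 0.5, -0.2]
opening: 0.0276
```

```bash
python3 -c "
from h import *
go(sc(3),.111,-.839)"
```

```text
t 37.65 pos [ 0.4942 -0.1152  0.1552] th -0.837 F [ 0.6   0.49 -0.16] T [ 0.047 -0.064 -0.04 ] op 0.0276 q6 -1.19 tilt [ 7.350e-02  9.000e-04 -9.973e-01]
ROW [-0.22 -0.26  4.4 ] -0.002
```

play_rows --increments '[[[-0.22,-0.26,2.5,0],[-0.22,-0.26,4.4,0],[-0.22,-0.26,4.4,0],[-0.22,-0.26,4.4,0]]]'

```text
t: 38.05
tool_pos: [0.4943, -0.114, 0.1111]
orientation: [2.843, 1.265, 0.104]
force: [-0.0, -0.8, 0.9]
opening: 0.0285
```

play_rows --increments '[[[0,0,0,0],[0,0,0,0],[0,0,0,0]]]' --jaw 0

```text
t: 38.35
tool_pos: [0.4947, -0.1145, 0.1121]
orientation: [2.841, 1.265, 0.105]
force: [-9.3, -10.5, 7.0]
opening: 0.0085
```

play_rows --increments '[[[0,0,0.01,0.02],[0,0,0.02,0.04],[0,0,0.02,0.04]]]'

```text
t: 38.65
tool_pos: [0.4945, -0.1149, 0.1122]
orientation: [2.867, 1.207, 0.104]
force: [-4.5, -2.6, 2.9]
opening: 0.008
```

```bash
python3 -c "
from h import *
tq();go(sc(0),.155,-.678)"
```

```text
t 38.65 th -0.798 F [-4.5 -2.6  2.9] T [-1.082  1.226  0.306] jt6 0.771 z 0.1122 op 0.008
t 38.65 pos [ 0.4945 -0.1149  0.1122] th -0.798 F [-4.49 -2.62  2.91] T [-1.082  1.226  0.306] op 0.008 q6 -1.15 tilt [ 7.300e-02 -6.000e-04 -9.973e-01]
ROW [  8.1  -12.53  -4.54] 0.12
```

play_rows --increments '[[[0,0,0,0],[0,0,-2.5,0],[0.3,-0.5,-4.5,0.05],[3.3,-4.8,-4.5,0.12],[6,-9,-4.5,0.12]]]' --jaw 2.8

```text
t: 39.15
tool_pos: [0.4704, -0.0108, 0.1568]
orientation: [2.941, 1.025, 0.113]
force: [1.3, 1.4, -0.5]
opening: 0.0278
```

```bash
python3 -c "
from h import *
go(sc(0),.155,-.678)"
```

```text
t 39.15 pos [ 0.4704 -0.0108  0.1568] th -0.672 F [ 1.3   1.4  -0.46] T [ 0.067 -0.027 -0.029] op 0.0278 q6 -0.81 tilt [ 7.650e-02  1.000e-04 -9.971e-01]
ROW [ 1.62 -4.01  0.08] -0.006
```

play_rows --increments '[[[1.62,-4.01,0,-0.006],[1.62,-4.01,0,-0.006],[1.62,-4.01,0,-0.006]]]'

```text
t: 39.45
tool_pos: [0.4584, 0.0318, 0.1561]
orientation: [2.936, 1.038, 0.115]
force: [-0.5, -0.8, -0.0]
opening: 0.0281
```

```bash
python3 -c "
from h import *
go(sc(0),.111,-.678)"
```

```text
t 39.45 pos [0.4584 0.0318 0.1561] th -0.681 F [-0.47 -0.76 -0.  ] T [ 0.007  0.061 -0.01 ] op 0.0281 q6 -0.73 tilt [ 7.78e-02  7.00e-04 -9.97e-01]
ROW [-0.36 -0.14  4.5 ] 0.003
```

play_rows --increments '[[[-0.36,-0.14,2.5,0],[-0.36,-0.14,4.45,0],[-0.36,-0.14,4.45,0],[-0.36,-0.14,4.45,0]]]'

```text
t: 39.85
tool_pos: [0.4584, 0.0297, 0.1116]
orientation: [2.937, 1.036, 0.114]
force: [1.1, -0.1, -0.8]
opening: 0.0281
```

play_rows --increments '[[[0,0,0,0],[0,0,0,0],[0,0,0,0]]]' --jaw 0

```text
t: 40.15
tool_pos: [0.4598, 0.0298, 0.113]
orientation: [2.937, 1.035, 0.119]
force: [5.0, 3.6, -1.6]
opening: 0.0089
```

play_rows --increments '[[[0,0,0.01,0.02],[0,0,0.01,0.02],[0,0,0.01,0.02]]]'

```text
t: 40.45
tool_pos: [0.4596, 0.0296, 0.113]
orientation: [2.947, 1.006, 0.119]
force: [-0.5, -0.5, 0.7]
opening: 0.0079
```

```bash
python3 -c "
from h import *
tq()"
```

```text
t 40.45 th -0.66 F [-0.5 -0.5  0.7] T [-0.57   0.494  0.359] jt6 0.423 z 0.113 op 0.0079
```

Screw 0 is still tight at 0.36 N m, so I'm releasing it, lifting clear and taking a last look.

play_rows --increments '[[[0,0,0,0],[0,0,-2.5,0],[0,0,-5,0],[0,0,-9,0],[0,0,-9,0]]]' --jaw 2.8

```text
t: 40.95
tool_pos: [0.4554, 0.0296, 0.2089]
orientation: [2.944, 1.005, 0.132]
force: [1.3, 0.3, 0.7]
opening: 0.0283
```

play_rows --increments '[[[0,0,0,0],[0,0,0,0],[0,0,0,0]]]'

```text
t: 41.25
tool_pos: [0.4549, 0.0296, 0.2079]
orientation: [2.944, 1.005, 0.13]
force: [0.4, 0.3, -0.1]
opening: 0.0279
```

```bash
python3 -c "
from h import *
tq()
w0,_=cloud('scene',d=np.load('/tmp/s1.npy'))
w,im=cloud('scene');cv2.imwrite('pics/scene2.png',im)
i2=cv2.imread('pics/scene1.png')
z=w[...,2]
m=(z>.07)&(z<.095)&(abs(w[...,0]-.55)<.13)&(abs(w[...,1]+.02)<.13)
P=w[m];r=P[:,2]-np.median(P[:,2]);P=P[abs(r)<.004]
print('plane',np.linalg.lstsq(np.c_[P[:,:2]-C,np.ones(len(P))],P[:,2],rcond=None)[0].round(4))
m=(z>.108)&(z<.14)&(abs(w[...,0]-.55)<.15)&(abs(w[...,1]+.02)<.15)
k,l,st,c=cv2.connectedComponentsWithStats(m.astype(np.uint8))
for i in range(1,k):
    if st[i,4]<15: continue
    P=w[l==i]; print(c[i].round(),'zmax',P[:,2].max().round(4))
"
```

```text
t 41.25 th -0.66 F [ 0.4  0.3 -0.1] T [-0.024 -0.007 -0.029] jt6 0.007 z 0.2079 op 0.0279
plane [-0.0012  0.0011  0.0834]
[212. 201.] zmax 0.1278
[278. 218.] zmax 0.1275
[168. 242.] zmax 0.1279
[242. 265.] zmax 0.1276
```

View pics/scene2.png

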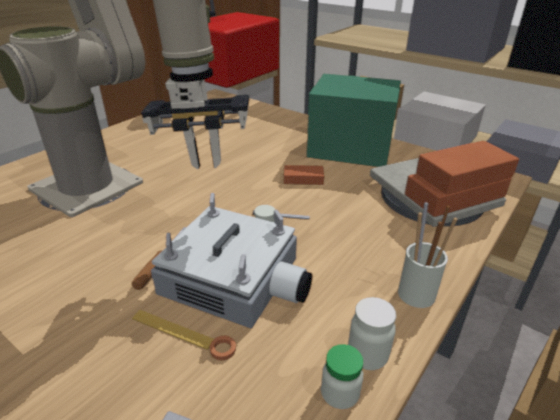

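The cover is flat: the plane-fit slopes are about 0.001. The four wing tops, at (212,201), (278,218), (168,242) and (242,265), are within 0.4 mm of each other in height. The bystanders look unmoved (strip at (172,328), ring at (222,347)) and the arm is clear.

```bash
python3 -c "
from plant import *
print(close_job())"
```

```text
the job is handed in; nothing more can be done
None
```

I fastened the cover and handed the job in at about 41 s of the 72 s allowed; it reports no verdict.

**Tightening:** I worked crosswise (0, 2, 1, 3). Each screw was first turned about 0.95 rad, then to about 1.36–1.54 rad. After that I tightened each to where the torque climbed, ending about 1.6–1.75 rad past its starting angle, and went round once more to check.

**Torque by feel:** None was slack. The last readings were:

| Screw | Torque (N m) |
|---|---|
| 0 | 0.36 (checked twice; 0.29 the first time) |
| 1 | 0.33 |
| 2 | 0.32 |
| 3 | 0.31 |

**Camera check:** The cover is level to about 0.0016 rad and about 3 mm lower than at the start. The wing tops are within 0.4 mm of each other. In the last picture the other things on the bench look unmoved (judged by eye), and the arm is clear.

**Weaker points:**
- **Torque margin:** These readings carry noise of a few hundredths of a N m. Screw 0, at 0.36, is closest to the 0.4 N m damage mark; since that mark varies by a quarter, it could lie as low as 0.3.
- **Early readings:** In the part-way passes some torque readings were near zero or negative. I put that down to the arm relaxing or pulling up on the wing, and judged those turns by the tool's angle instead.
- **Tool lean:** The tool leaned gradually to about 0.08 rad over the job, with no visible effect on the grips.

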